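Fetch the tea box from the crowded lazy susan

TASK

The tea box in the middle of the lazy susan is hemmed in on its two long sides by the two jars nearest to it: first stand just those two on the little wooden board, then set the tea box upright in the middle of the round white coaster, and then put each of the two jars back on the very spot it came from. The lazy susan turns freely: do not spin it, and leave the two jars at the box's ends where they are.

Things in the scene. Friction and masses are not known exactly. Their poses are not given: they have to be found in the camera images.
- green_cap_jar: Spice jar with a green cap, round, 46 mm across, 106 mm tall. Stands upright at the start on one of the lazy susan's four round marks, drawn afresh each time. Origin at the centre of its underside, z up its axis. 
- black_cap_jar: Spice jar with a black cap, round, 41 mm across, 105 mm tall. Stands upright at the start on one of the lazy susan's four round marks, drawn afresh each time. Origin at the centre of its underside, z up its axis. 
- salt_shaker: Clear salt shaker, white inside, with a grey-white domed top; round, 44 mm across up to 70 mm height, the top narrowing to 34 mm, 90 mm tall. Stands upright at the start on one of the lazy susan's four round marks, drawn afresh each time. Origin at the centre of its underside, z up its axis. 
- cocoa_jar: Squat glass jar with a brown lid, round, 62 mm across, 77 mm tall. Stands upright at the start on one of the lazy susan's four round marks, drawn afresh each time. Origin at the centre of its underside, z up its axis. 
- tea_box: Small pale yellow carton of tea, 50 mm along its x, 72 mm along its y, 45 mm tall; it starts in the middle of the lazy susan, turned with it. Origin at the centre of its underside, z up. Best gripped across its 50 mm.
- susan: Fixed foot of the lazy susan, any yaw: origin on the turning axis at the worktop, z up. Its light wooden disc is 252 mm across, top face 30 mm above the worktop, with 62 mm round dark wood marks: two near ones at x = +70 and -70 mm (by the tea box's long sides), two far ones at y = +92 and -92 mm (at its ends), in this frame at joint 0. Jars start within 5 mm of a mark's centre.
- susan_disc (a joint): Turn of the lazy susan's disc on its foot, rad, counter-clockwise from above, 0 at the start. It turns freely with very little friction and stays where it is left.
- board: Small brown wooden chopping board lying fixed on the worktop to the left, 110 mm along its x, 180 mm along its y, 14 mm thick; origin at the centre of its underside, z up. The side area for the two jars.
- coaster: Round flat white ceramic coaster fixed on the worktop to the right, 100 mm across, 6 mm thick; origin at the centre of its underside. Goal of the tea box.
There are look-alikes about, which are no part of the job. What is shaped like the tea_box but orange is not meant. What is shaped like the cocoa_jar but blue is not meant.

How it is judged (in metres and radians):
On the way, in this order (a step that is already met when the one before it is completed fails the run):
1. the two jars beside the tea box's long sides stand released on the board, the other two are still on the far marks (((x of green_cap_jar in the frame of board between -0.055 and 0.055 m and y of green_cap_jar in the frame of board between -0.09 and 0.09 m and z of green_cap_jar in the frame of board between 0.008 and 0.02 m and angle between green_cap_jar's own z axis and vertical below 0.1 rad and linear speed of green_cap_jar below 0.03 m/s and contact force between the fingers and green_cap_jar below 0.2 N) or (x of green_cap_jar in the frame of susan between -0.03 and 0.03 m and distance of green_cap_jar from where it was at the start of the episode below 0.015 m)) and ((x of black_cap_jar in the frame of board between -0.055 and 0.055 m and y of black_cap_jar in the frame of board between -0.09 and 0.09 m and z of black_cap_jar in the frame of board between 0.008 and 0.02 m and angle between black_cap_jar's own z axis and vertical below 0.1 rad and linear speed of black_cap_jar below 0.03 m/s and contact force between the fingers and black_cap_jar below 0.2 N) or (x of black_cap_jar in the frame of susan between -0.03 and 0.03 m and distance of black_cap_jar from where it was at the start of the episode below 0.015 m)) and ((x of salt_shaker in the frame of board between -0.055 and 0.055 m and y of salt_shaker in the frame of board between -0.09 and 0.09 m and z of salt_shaker in the frame of board between 0.008 and 0.02 m and angle between salt_shaker's own z axis and vertical below 0.1 rad and linear speed of salt_shaker below 0.03 m/s and contact force between the fingers and salt_shaker below 0.2 N) or (x of salt_shaker in the frame of susan between -0.03 and 0.03 m and distance of salt_shaker from where it was at the start of the episode below 0.015 m)) and ((x of cocoa_jar in the frame of board between -0.055 and 0.055 m and y of cocoa_jar in the frame of board between -0.09 and 0.09 m and z of cocoa_jar in the frame of board between 0.008 and 0.02 m and angle between cocoa_jar's own z axis and vertical below 0.1 rad and linear speed of cocoa_jar below 0.03 m/s and contact force between the fingers and cocoa_jar below 0.2 N) or (x of cocoa_jar in the frame of susan between -0.03 and 0.03 m and distance of cocoa_jar from where it was at the start of the episode below 0.015 m)) and ((x of green_cap_jar in the frame of susan between -0.03 and 0.03 m and distance of green_cap_jar from where it was at the start of the episode below 0.015 m and y of green_cap_jar in the frame of susan above 0.06 m) or (x of black_cap_jar in the frame of susan between -0.03 and 0.03 m and distance of black_cap_jar from where it was at the start of the episode below 0.015 m and y of black_cap_jar in the frame of susan above 0.06 m) or (x of salt_shaker in the frame of susan between -0.03 and 0.03 m and distance of salt_shaker from where it was at the start of the episode below 0.015 m and y of salt_shaker in the frame of susan above 0.06 m) or (x of cocoa_jar in the frame of susan between -0.03 and 0.03 m and distance of cocoa_jar from where it was at the start of the episode below 0.015 m and y of cocoa_jar in the frame of susan above 0.06 m)) and ((x of green_cap_jar in the frame of susan between -0.03 and 0.03 m and distance of green_cap_jar from where it was at the start of the episode below 0.015 m and y of green_cap_jar in the frame of susan below -0.06 m) or (x of black_cap_jar in the frame of susan between -0.03 and 0.03 m and distance of black_cap_jar from where it was at the start of the episode below 0.015 m and y of black_cap_jar in the frame of susan below -0.06 m) or (x of salt_shaker in the frame of susan between -0.03 and 0.03 m and distance of salt_shaker from where it was at the start of the episode below 0.015 m and y of salt_shaker in the frame of susan below -0.06 m) or (x of cocoa_jar in the frame of susan between -0.03 and 0.03 m and distance of cocoa_jar from where it was at the start of the episode below 0.015 m and y of cocoa_jar in the frame of susan below -0.06 m)) and horizontal distance between tea_box and susan below 0.03 m), for 0.2 s.
2. the tea box stands released in the middle of the coaster while the two jars still stand on the board (horizontal distance between tea_box and coaster below 0.015 m and angle between tea_box's own z axis and vertical below 0.1 rad and linear speed of tea_box below 0.02 m/s and contact force between the fingers and tea_box below 0.2 N and z of tea_box in the frame of coaster between 0.001 and 0.011 m and ((x of green_cap_jar in the frame of board between -0.055 and 0.055 m and y of green_cap_jar in the frame of board between -0.09 and 0.09 m and z of green_cap_jar in the frame of board between 0.008 and 0.02 m and angle between green_cap_jar's own z axis and vertical below 0.1 rad and linear speed of green_cap_jar below 0.03 m/s and contact force between the fingers and green_cap_jar below 0.2 N) or (x of green_cap_jar in the frame of susan between -0.03 and 0.03 m and distance of green_cap_jar from where it was at the start of the episode below 0.015 m)) and ((x of black_cap_jar in the frame of board between -0.055 and 0.055 m and y of black_cap_jar in the frame of board between -0.09 and 0.09 m and z of black_cap_jar in the frame of board between 0.008 and 0.02 m and angle between black_cap_jar's own z axis and vertical below 0.1 rad and linear speed of black_cap_jar below 0.03 m/s and contact force between the fingers and black_cap_jar below 0.2 N) or (x of black_cap_jar in the frame of susan between -0.03 and 0.03 m and distance of black_cap_jar from where it was at the start of the episode below 0.015 m)) and ((x of salt_shaker in the frame of board between -0.055 and 0.055 m and y of salt_shaker in the frame of board between -0.09 and 0.09 m and z of salt_shaker in the frame of board between 0.008 and 0.02 m and angle between salt_shaker's own z axis and vertical below 0.1 rad and linear speed of salt_shaker below 0.03 m/s and contact force between the fingers and salt_shaker below 0.2 N) or (x of salt_shaker in the frame of susan between -0.03 and 0.03 m and distance of salt_shaker from where it was at the start of the episode below 0.015 m)) and ((x of cocoa_jar in the frame of board between -0.055 and 0.055 m and y of cocoa_jar in the frame of board between -0.09 and 0.09 m and z of cocoa_jar in the frame of board between 0.008 and 0.02 m and angle between cocoa_jar's own z axis and vertical below 0.1 rad and linear speed of cocoa_jar below 0.03 m/s and contact force between the fingers and cocoa_jar below 0.2 N) or (x of cocoa_jar in the frame of susan between -0.03 and 0.03 m and distance of cocoa_jar from where it was at the start of the episode below 0.015 m)) and ((x of green_cap_jar in the frame of susan between -0.03 and 0.03 m and distance of green_cap_jar from where it was at the start of the episode below 0.015 m and y of green_cap_jar in the frame of susan above 0.06 m) or (x of black_cap_jar in the frame of susan between -0.03 and 0.03 m and distance of black_cap_jar from where it was at the start of the episode below 0.015 m and y of black_cap_jar in the frame of susan above 0.06 m) or (x of salt_shaker in the frame of susan between -0.03 and 0.03 m and distance of salt_shaker from where it was at the start of the episode below 0.015 m and y of salt_shaker in the frame of susan above 0.06 m) or (x of cocoa_jar in the frame of susan between -0.03 and 0.03 m and distance of cocoa_jar from where it was at the start of the episode below 0.015 m and y of cocoa_jar in the frame of susan above 0.06 m)) and ((x of green_cap_jar in the frame of susan between -0.03 and 0.03 m and distance of green_cap_jar from where it was at the start of the episode below 0.015 m and y of green_cap_jar in the frame of susan below -0.06 m) or (x of black_cap_jar in the frame of susan between -0.03 and 0.03 m and distance of black_cap_jar from where it was at the start of the episode below 0.015 m and y of black_cap_jar in the frame of susan below -0.06 m) or (x of salt_shaker in the frame of susan between -0.03 and 0.03 m and distance of salt_shaker from where it was at the start of the episode below 0.015 m and y of salt_shaker in the frame of susan below -0.06 m) or (x of cocoa_jar in the frame of susan between -0.03 and 0.03 m and distance of cocoa_jar from where it was at the start of the episode below 0.015 m and y of cocoa_jar in the frame of susan below -0.06 m))), for 0.2 s.
At the end, for the whole second after the job is handed in: The tea box stands upright on the coaster, its centre within 15 mm of the coaster's centre; all four jars stand upright and at rest within 15 mm of where each started on the lazy susan, whose disc is within 0.12 rad of its start angle (horizontal distance between tea_box and coaster below 0.015 m and angle between each of tea_box, green_cap_jar, black_cap_jar, salt_shaker, cocoa_jar's own z axis and vertical below 0.1 rad and linear speed of each of tea_box, green_cap_jar, black_cap_jar, salt_shaker, cocoa_jar below 0.02 m/s and contact force between the fingers and tea_box below 0.2 N and z of tea_box in the frame of coaster between 0.001 and 0.011 m and distance of each of green_cap_jar, black_cap_jar, salt_shaker, cocoa_jar from where it was at the start of the episode below 0.015 m and value of joint susan_disc between -0.12 and 0.12 rad); the robot touches nothing.
It fails at once if the lazy susan was spun more than 0.2 rad (value of joint susan_disc above 0.2 rad or value of joint susan_disc below -0.2 rad).
It also fails if it takes over 138 s, if anything falls off the work surface, if the arm or the gripper's body presses on something with over 40 N, if the wrist force passes 120 N, or if a joint passes its speed limit or range.

ROBOT

A 6-joint arm with a two-finger parallel gripper is mounted at the origin on a cart in front of the work surface, level with it; the furniture and walls round the work are solid. World frame = base frame: x ahead of the robot, y to its left, z up, the work surface at z = 0. Lengths are in m, angles in degrees, forces in N, time in s.
With the tool pointing down it reaches from about 0.4 to 0.925 m from the base axis. Payload 12.5 kg.
Tool frame: the origin (TCP) lies at the very end of the fingers, on their centre line; the grasp point (between the pads) lies 19 mm behind it; z points along the fingers, y is the line along which they close (so a half turn about z gives the same grasp; the last joint's range is limited). The gripper opens to 95 mm and grips with 3 to 60 N. Pads are 20 mm wide; open, the fingers measure 119 mm over their backs; the gripper's body (75 mm by 180 mm) begins 59 mm behind the grasp point.
Start: joints at [-6.05, 28.126, 89.318, -0, 62.55, -6.05], TCP at [0.625, 0, 0.215] pointing down, gripper open.
Joint ranges: [-177.58, 177.58], [-47.91, 125.51], [2.72, 160], [-65.01, 245.01], [3.68, 167.84], [-153.87, 153.87]. Speed limits (degrees/s): [127.2, 127.2, 159.86, 180, 180, 180].

INTERFACE

Orientations are given as [roll, pitch, yaw] about the fixed x, y, z axes, in that order (R = Rz(yaw) Ry(pitch) Rx(roll)).
In Python, from station import telemetry, eyes, workorder gives the robot as it stands.
- The arm moves only by the tool step_hand, called after "Emit:" by a JSON object that holds its "op" and its "data". Schema: {"type":"object","properties":{"steps":{"type":"array","items":{"type":"array","items":{"type":"number"},"minItems":7,"maxItems":7},"minItems":1,"maxItems":20},"grip_n":{"type":"number"},"only":{"type":"string"},"quiet":{"type":"boolean"},"lines":{"type":"string"}},"required":["steps"],"additionalProperties":false}. steps is a list of rows, 1 to 20 of them, each of 7 numbers: the finger opening in m, then dx, dy, dz in units of 25 mm, then a rotation vector rx, ry, rz in units of 5 degrees; each row shifts and turns the commanded pose from where the row before left it, along the tool's axes as they then stand; what a row does not reach is not made up. A row lasts 1/12 s, in which the tool goes at most 0.0417 m and 7.16 degrees, less where a joint would pass 70% of its speed; a pose out of reach is approached as far as the arm can. The fingers move at their own pace and stop on an object; grip_n is the grip in N (left out, the last holds). Time passes only in rows, so rows that do not move let the fingers close. The tool returns the time, the measured TCP pose, the force, the opening and the grip force at its end. only (a regular expression) keeps the lines of the reply that match it, lines (a string "A,B") keeps lines A to B, and quiet returns only ok. Input that does not fit is refused with a message, and nothing moves.
- telemetry.sense(): the state, without advancing time (a new reading comes with each control period).
- eyes.get_image(name): name is "scene" or "side" or "wrist"; returns a dict with "pixels" (480x640x3 uint8, red, green, blue), "K" (3x3 intrinsics, pixels), "extrinsics" (4x4, takes a point from camera to world coordinates); the wrist camera has in their place "mount" (4x4, takes a point from camera to tool coordinates, whose origin is the TCP and whose axes are the flange's). Camera axes: x right, y down, z forward; pixel columns grow to the right and rows downward; lengths in m; the calibration is good to about 2 mm. A picture is of the moment at which its call begins: read the wrist's pose just before it. There is no depth.
- workorder.close_job(): hands the job in; it is judged then, once.
Trained networks look in the newest picture that a camera, given by its name, has taken for a name from the list of things; names that differ only in an ending like _2 or _b are one class to them, and where a whole thing is asked for, a point or a joint stands for the part that bears it (a point fixed in the world has none). Each returns a list of dicts, best first, with "score" (0 to 1); they miss things now and then, are a little off and sometimes report something else, mostly with a low value. They report only what shows in the picture. A call takes as long as a camera call. They do not tell look-alikes from the thing itself.
- eyes.recognise(query, camera): "xyz" ([x, y, z] in m, in world coordinates, good to about 4 mm: the middle of the surface that is visible of it).
- eyes.mark_of(query, camera): "xyz" ([x, y, z] in m, in world coordinates, good to about 4 mm: a listed point, or the origin of a listed thing).
The state is a dict: "time_s": time; "joint_positions": joint angles; "joint_vel": joint speeds; "tau": joint torques, N m; "tcp_pos": TCP position; "ee_rot": TCP orientation; "contact_force": force on the tool from outside, world axes, zero at the start; "moment": the same for the moment, N m; "gripper_width": finger opening in m; "grip_force": force on a finger pad.
Only numpy, scipy, OpenCV 4.12 (cv2) and the standard library are available. Lean on these libraries where they do the work, as an engineer would, in place of code of your own. Each camera call takes 0.05 s, during which the arm holds its last target. There are 200 camera calls.

## Working session

There is one attempt and no reset: what is moved stays moved. The work goes in short steps, Python scripts to look and compute and a tool call to move; the robot and the scene stay as the last step left them, time stands still between calls to the robot, and variables do not carry over. Pictures are saved under pics/ and viewed, at most 14 in all, crops included, and the job is handed in when it is done.

```bash
ls; mkdir -p pics; python3 - <<'E'
from station import telemetry, eyes, workorder
import cv2
for c in ["scene","side","wrist"]:
    im=eyes.get_image(c); cv2.imwrite(f"pics/{c}0.png",im["pixels"][:,:,::-1])
    print(c, im["K"].tolist() if hasattr(im["K"],'tolist') else im["K"]); print(im.get("extrinsics",im.get("mount")))
    for q in ["green_cap_jar","black_cap_jar","salt_shaker","cocoa_jar","tea_box","susan","board","coaster"]:
        print(q,[(round(d["score"],2),[round(float(v),3) for v in d["xyz"]]) for d in eyes.mark_of(q,c)[:3]])
print(telemetry.sense())
E
```

```text
pics
scene [[615.7705024250247, 0.0, 314.8415042388108], [0.0, 615.7705024250247, 237.23095082507933], [0.0, 0.0, 1.0]]
[[-0.89219681 -0.25709767  0.37132955  0.02239156]
 [-0.45161796  0.49855211 -0.73992365  1.20935082]
 [ 0.00510552 -0.82785662 -0.56091653  0.83658264]
 [ 0.          0.          0.          1.        ]]
green_cap_jar [(0.65, [0.556, -0.037, 0.033])]
black_cap_jar [(0.74, [0.574, 0.146, 0.03])]
salt_shaker [(0.92, [0.497, 0.059, 0.032])]
cocoa_jar [(0.61, [0.636, 0.049, 0.036]), (0.54, [0.579, -0.145, -0.001]), (0.35, [0.429, -0.172, -0.001])]
tea_box [(0.76, [0.565, 0.054, 0.03]), (0.56, [0.429, 0.503, -0.003])]
susan [(0.67, [0.561, 0.057, 0.001])]
board [(0.9, [0.42, 0.333, -0.001])]
coaster [(0.96, [0.431, -0.173, -0.0])]
side [[483.327326806453, 0.0, 316.2084580422717], [0.0, 483.327326806453, 236.63844592568304], [0.0, 0.0, 1.0]]
[[-0.90006382 -0.28899296  0.32614136  0.18338014]
 [-0.43558479  0.57557433 -0.69208387  0.91242898]
 [ 0.01228877 -0.76498187 -0.64393457  0.76083791]
 [ 0.          0.          0.          1.        ]]
green_cap_jar [(0.87, [0.558
[... 1031 characters left out ...]
time_s': 1.35, 'joint_positions': array([-6.05013545e+00,  2.81279351e+01,  8.93181709e+01,  4.10906104e-04,
        6.25506820e+01, -6.04945923e+00]), 'joint_vel': array([ 0.01059587, -0.0721122 ,  0.06253155, -0.17176434, -0.09446984,
        0.00961693]), 'tau': array([-1.58311395e-03, -6.12472558e+01, -2.58429015e+01,  6.93359901e-02,
        4.45275719e-02,  5.06109893e-05]), 'tcp_pos': array([6.25015815e-01, 2.60469694e-05, 2.14646678e-01]), 'ee_rot': array([ 1.79996767e+02, -2.41253739e-05,  8.99991344e+01]), 'contact_force': array([-0.04810049,  0.32322971,  1.15175446]), 'moment': array([ 0.01576582, -0.03583031, -0.01945957]), 'grip_force': 0.0, 'gripper_width': 0.0949974357870041}
```

View pics/scene0.png

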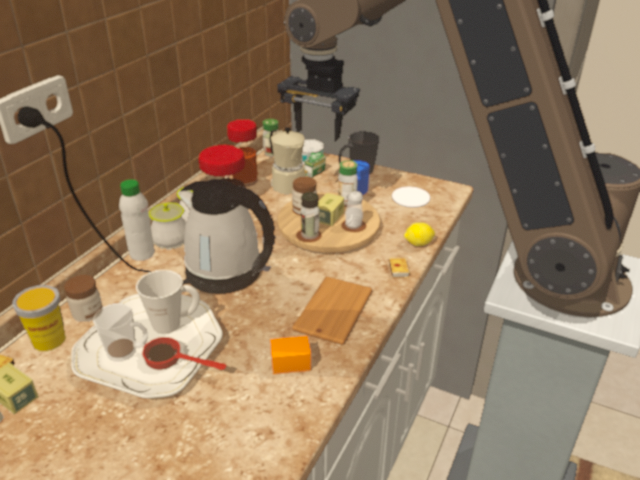

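View pics/wrist0.png

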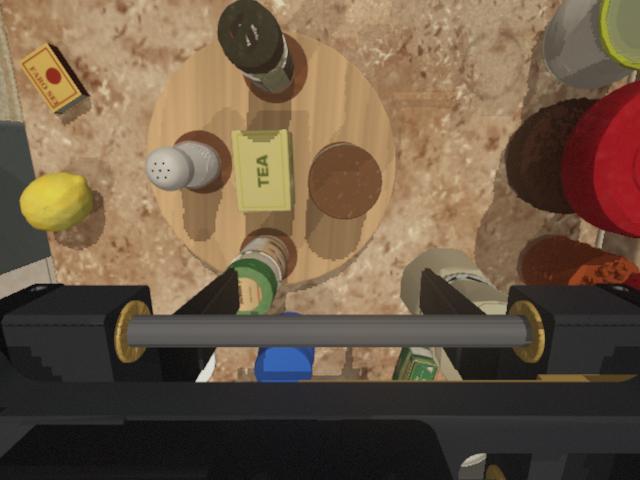

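The wrist picture shows the tea box at (262,170). Along its long sides are the salt shaker (180,165) and the cocoa jar (345,180). At its ends are the black cap jar (260,60) and the green cap jar (258,285). Look-alikes:
- Blue jar: wrist (285,350), scene (360,177).
- Orange box: scene (290,354).
- Brown-lidded jar by the tray: scene (82,297).
- Yellow box: scene (15,385), far left.

The jars to move are the salt shaker and the cocoa jar on the disc. The susan's yaw is about -4°.

The rows are not in the units I measure in: shifts go in units of 25 mm and turns go in units of 5 degrees. I convert before sending: -0.0283 m is -1.132, 0.0183 m is 0.732, -7.16 degrees is -1.432.

```bash
cat > h.py <<'E'
import numpy as np, cv2
from scipy.spatial.transform import Rotation as Ro
from station import telemetry, eyes, workorder
def cam(c):
    s=telemetry.sense(); im=eyes.get_image(c)
    if c=="wrist":
        T=np.eye(4); T[:3,:3]=Ro.from_euler("xyz",s["ee_rot"],degrees=True).as_matrix(); T[:3,3]=s["tcp_pos"]; T=T@np.array(im["mount"])
    else: T=np.array(im["extrinsics"])
    return im["pixels"][:,:,::-1].copy(),np.array(im["K"]),T
def p2w(px,z,K,T):
    d=T[:3,:3]@np.linalg.solve(K,[px[0],px[1],1]); return (T[:3,3]+d*(z-T[2,3])/d[2]).round(4)
def w2p(p,K,T):
    q=K@(T[:3,:3].T@(np.array(p)-T[:3,3])); return q[:2]/q[2]
def marks(c,qs):
    for q in qs: print(q,[(round(d["score"],2),[round(float(v),3) for v in d["xyz"]]) for d in eyes.mark_of(q,c)[:2]])
E
```

Emit:
{"op": "step_hand", "data": {"steps": [[0.095,0.732,0.2,-1.132,0,0,-1.432],[0.095,0.732,0.28,-1.132,0,0,-1.432],[0.095,0.732,0.4,-1.132,0,0,-1.432],[0.095,0,0,0,0,0,-1.432],[0.095,0,0,0,0,0,-1.432],[0.095,0,0,0,0,0,-1.432],[0.095,0,0,0,0,0,-1.432],[0.095,0,0,0,0,0,-1.432],[0.095,0,0,0,0,0,-1.432],[0.095,0,0,0,0,0,-1.432],[0.095,0,0,0,0,0,-1.432],[0.095,0,0,0,0,0,-1.432],[0.095,0,0,0,0,0,0],[0.095,0,0,0,0,0,0],[0.095,0,0,0,0,0,0]]}}

```text
time_s: 2.6
tcp_pos: [0.6398, 0.0576, 0.2995]
ee_rot: [180.0, 0.0, 175.7]
contact_force: [0.4, -1.0, -0.2]
gripper_width: 0.0952
grip_force: 0.0
```

```bash
python3 - <<'E'
from h import *
im,K,T=cam("wrist"); cv2.imwrite("pics/w1.png",im); np.savez("w1.npz",K=K,T=T)
marks("wrist",["green_cap_jar","black_cap_jar","salt_shaker","cocoa_jar","tea_box","susan"])
im,K,T=cam("scene"); np.savez("s1.npz",K=K,T=T)
cv2.imwrite("pics/s1.png",cv2.resize(im[260:360,270:400],None,fx=5,fy=5))
E
```

```text
green_cap_jar [(0.7, [0.56, -0.04, 0.027])]
black_cap_jar [(0.57, [0.573, 0.147, 0.031]), (0.5, [0.565, 0.052, 0.028])]
salt_shaker [(0.94, [0.495, 0.059, 0.033])]
cocoa_jar [(0.83, [0.634, 0.047, 0.029]), (0.57, [0.577, -0.144, -0.001])]
tea_box [(0.75, [0.566, 0.055, 0.033])]
susan []
```

View pics/w1.png

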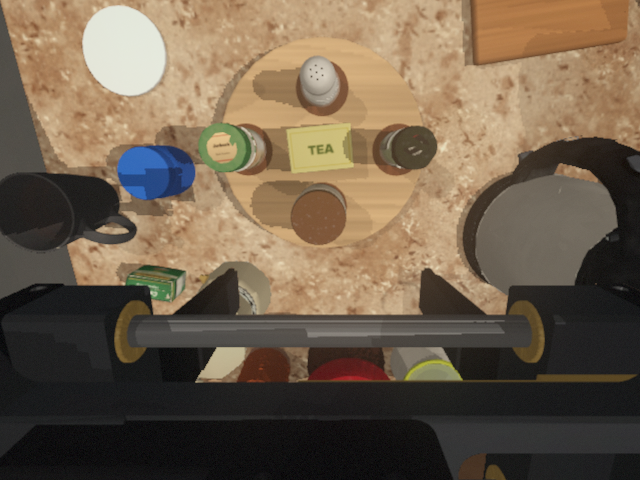

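View pics/s1.png

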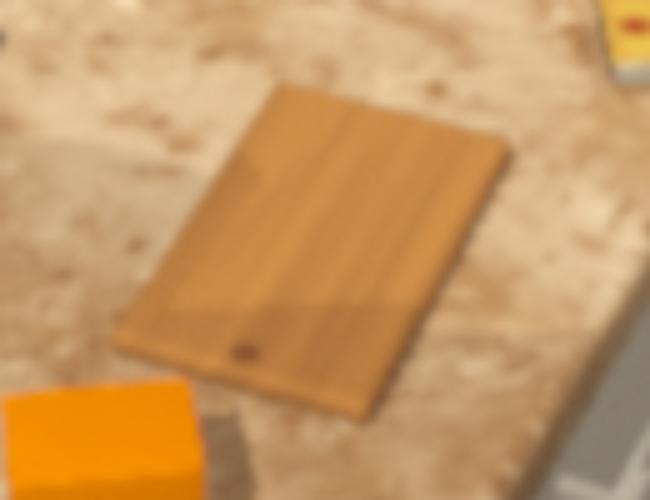

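In the wrist view the salt shaker's top is at (319,73), the cocoa lid at (318,217) and the tea box at (320,148), with the kettle at (550,235) and the coaster at (124,50). The scene crop shows the board's four corners clearly, and the board is empty.

```bash
python3 - <<'E'
from h import *
w=np.load("w1.npz");s=np.load("s1.npz");im=cv2.imread("pics/w1.png")
for n,p,z in [("cocoa",(318,217),.107),("salt",(319,71),.118),("tea",(320,148),.075),("disc",(322,143),.03),("coaster",(124,50),.006),("green",(225,148),.136),("black",(411,147),.135),("kettle edge",(465,235),.1),("kettle l",(518,165),.2),("pale jar",(240,270),.1)]: print(n,p2w(p,z,w["K"],w["T"]))
c=[p2w((270+x/5,260+y/5),.014,s["K"],s["T"]) for x,y in [(283,87),(510,145),(365,405),(118,330)]]
print(c,np.mean(c,0))
E=[np.linalg.norm(c[i]-c[(i+1)%4]) for i in range(4)];print(E, np.degrees(np.arctan2(*(c[2]-c[1])[[1,0]])))
# white coaster / brown lid ellipses
hsv=cv2.cvtColor(im,cv2.COLOR_BGR2HSV)
m=((hsv[:,:,1]<45)&(hsv[:,:,2]>185)).astype(np.uint8); m[:, 180:]=0; m[110:]=0
cn=max(cv2.findContours(m,0,1)[0],key=cv2.contourArea);e=cv2.fitEllipse(cn);print("coaster",e,p2w(e[0],.006,w["K"],w["T"]))
E
cat > crop.py <<'E'
from h import *
im=cv2.imread("pics/w1.png");cv2.imwrite("pics/w1c.png",cv2.resize(im[30:260,190:450],None,fx=2.6,fy=2.6,interpolation=cv2.INTER_CUBIC))
E
python3 crop.py
```

```text
cocoa [0.6371 0.0452 0.107 ]
salt [0.4978 0.058  0.118 ]
tea [0.5663 0.0523 0.075 ]
disc [0.56   0.0541 0.03  ]
coaster [ 0.4335 -0.1765  0.006 ]
green [ 0.5604 -0.0344  0.136 ]
black [0.5725 0.1384 0.135 ]
kettle edge [0.6704 0.204  0.1   ]
kettle l [0.5916 0.2045 0.2   ]
pale jar [ 0.692  -0.0477  0.1   ]
[array([0.474 , 0.2514, 0.014 ]), array([0.3709, 0.2433, 0.014 ]), array([0.3598, 0.4145, 0.014 ]), array([0.4637, 0.4206, 0.014 ])] [0.4171  0.33245 0.014  ]
[np.float64(0.10341769674480279), np.float64(0.17155946490940102), np.float64(0.10407891236941322), np.float64(0.1695132148240956)] 93.70966249447632
coaster ((123.78887176513672, 50.11432647705078), (78.55245971679688, 93.24522399902344), 149.1741943359375) [ 0.4336 -0.1768  0.006 ]
```

View pics/w1c.png

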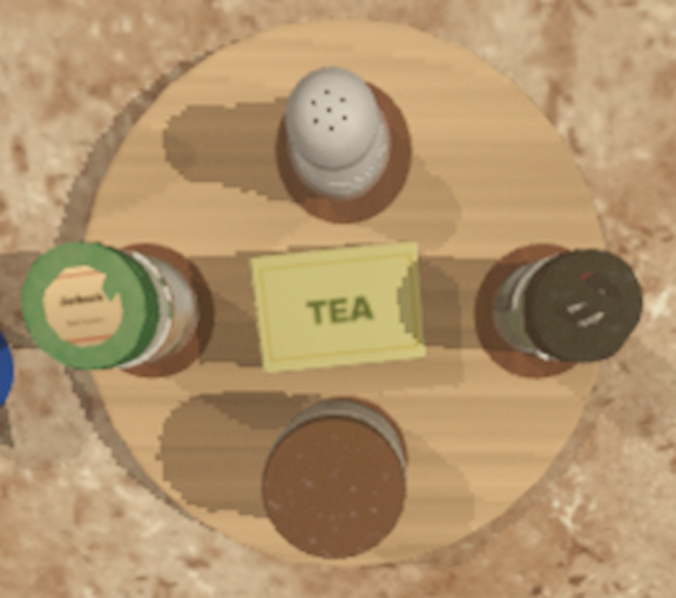

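The close crop confirms it: the salt shaker (335,120) and the brown-lidded cocoa jar (335,485) flank the box's long sides, and the green and black jars are at its ends. The cocoa jar goes first.

Emit:
{"op": "step_hand", "data": {"steps": [[0.095,0.04,-0.216,1,0,0,0],[0.095,0.04,-0.216,1.4,0,0,0],[0.095,0,0,1.6,0,0,0],[0.095,0,0,1.4,0,0,0],[0.095,0,0,1.2,0,0,0],[0.095,0,0,1,0,0,0],[0.095,0,0,1,0,0,0],[0.095,0,0,0.8,0,0,0],[0.095,0,0,0.58,0,0,0],[0.095,0,0,0,0,0,0],[0.075,0,0,0,0,0,0],[0.072,0,0,0,0,0,0],[0.070,0,0,0,0,0,0],[0.068,0,0,0,0,0,0],[0.066,0,0,0,0,0,0],[0.064,0,0,0,0,0,0]], "grip_n": 20}}

```text
time_s: 4.33
tcp_pos: [0.6373, 0.0469, 0.0507]
ee_rot: [180.0, 0.1, 175.9]
contact_force: [-0.1, -0.8, 0.3]
gripper_width: 0.0654
grip_force: 0.0
```

```bash
python3 - <<'E'
from h import *
s=telemetry.sense();print(s["tcp_pos"],s["contact_force"])
im,K,T=cam("wrist"); cv2.imwrite("pics/w2.png",im)
E
```

```text
[0.63731523 0.04691455 0.05068857] [-0.14647376 -0.76716027  0.31621512]
```

View pics/w2.png

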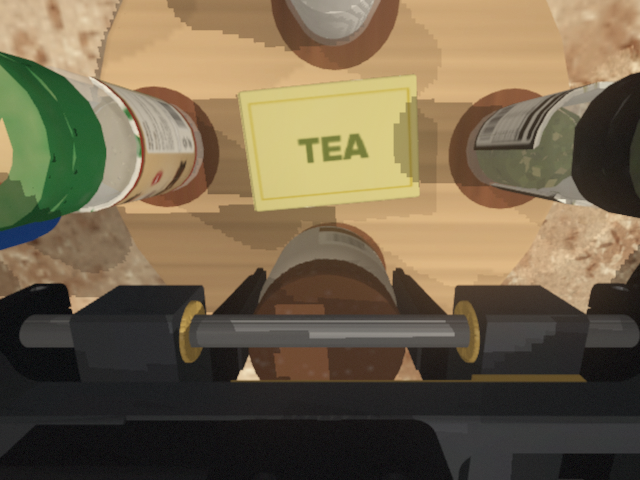

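The cocoa jar sits centred between the fingers. I'll close, lift and carry it.

Emit:
{"op": "step_hand", "data": {"steps": [[0.062,0,0,0,0,0,0],[0.060,0,0,0,0,0,0],[0.055,0,0,0,0,0,0],[0.055,0,0,0,0,0,0],[0.055,0,0,0,0,0,0]], "grip_n": 30}}

```text
time_s: 4.8
tcp_pos: [0.6372, 0.0469, 0.0502]
ee_rot: [180.0, 0.0, 175.9]
contact_force: [-0.1, -0.1, 2.0]
gripper_width: 0.0598
grip_force: 30.0
```

Emit:
{"op": "step_hand", "data": {"steps": [[0.055,0,0,-0.4,0,0,0],[0.055,0,0,-0.8,0,0,0],[0.055,0,0,-1.2,0,0,0],[0.055,0,0,-1.2,0,0,0],[0.055,0,0,-1.2,0,0,0],[0.055,0,0,-0.8,0,0,0],[0.055,0.8,-0.04,0,0,0,0],[0.055,1.2,-0.08,0,0,0,0],[0.055,1.4,-0.12,0,0,0,0],[0.055,1.2,-0.08,0,0,0,0],[0.055,0.88,-0.08,0,0,0,0]]}}

```text
time_s: 5.72
tcp_pos: [0.4969, 0.0468, 0.1904]
ee_rot: [-180.0, -0.1, 175.9]
contact_force: [0.7, -0.6, -2.3]
gripper_width: 0.0598
grip_force: 29.9
```

Emit:
{"op": "step_hand", "data": {"steps": [[0.055,0.2,0.6,0,0,0,0],[0.055,0.4,1.04,0,0,0,0],[0.055,0.4,1.2,0,0,0,0],[0.055,0.4,1.2,0,0,0,0],[0.055,0.4,1.2,0,0,0,0],[0.055,0.4,1.2,0,0,0,0],[0.055,0.4,1.2,0,0,0,0],[0.055,0.4,1.2,0,0,0,0],[0.055,0.4,1.2,0,0,0,0],[0.055,0.4,1.2,0,0,0,0],[0.055,0.4,1.2,0,0,0,0],[0.055,0.2,0.8,0,0,0,0],[0.055,0,0,0,0,0,0],[0.055,0,0,0,0,0,0],[0.055,0,0,0,0,0,0]]}}

```text
time_s: 6.97
tcp_pos: [0.4134, 0.3842, 0.1901]
ee_rot: [-180.0, -0.0, 175.9]
contact_force: [0.0, 0.0, -1.8]
gripper_width: 0.0597
grip_force: 29.9
```

Emit:
{"op": "step_hand", "data": {"steps": [[0.055,0,0,0.8,0,0,0],[0.055,0,0,1.2,0,0,0],[0.055,0,0,1.2,0,0,0],[0.055,0,0,1.2,0,0,0],[0.055,0,0,0.8,0,0,0],[0.055,0,0,0.4,0,0,0],[0.055,0,0,0.28,0,0,0],[0.055,0,0,0.16,0,0,0],[0.055,0,0,0.12,0,0,0],[0.055,0,0,0.04,0,0,0],[0.055,0,0,0,0,0,0]]}}

```text
time_s: 7.88
tcp_pos: [0.4139, 0.3848, 0.0357]
ee_rot: [180.0, 0.1, 175.9]
contact_force: [0.3, 0.0, -2.5]
gripper_width: 0.0601
grip_force: 29.9
```

Emit:
{"op": "step_hand", "data": {"steps": [[0.055,0,0,0.04,0,0,0],[0.055,0,0,0,0,0,0]]}}

```text
time_s: 8.05
tcp_pos: [0.4137, 0.3849, 0.0345]
ee_rot: [180.0, 0.0, 175.9]
contact_force: [0.3, 0.2, -2.1]
gripper_width: 0.0598
grip_force: 29.9
```

To row units: 0.001 m is 0.04.

Emit:
{"op": "step_hand", "data": {"steps": [[0.055,0,0,0.04,0,0,0],[0.055,0,0,0,0,0,0],[0.055,0,0,0,0,0,0]]}}

```text
time_s: 8.3
tcp_pos: [0.4138, 0.3849, 0.0341]
ee_rot: [180.0, 0.1, 175.9]
contact_force: [-2.3, -2.5, 8.6]
gripper_width: 0.06
grip_force: 30.0
```

Emit:
{"op": "step_hand", "data": {"steps": [[0.064,0,0,0,0,0,0],[0.072,0,0,0,0,0,0],[0.095,0,0,0,0,0,0],[0.095,0,0,0,0,0,0],[0.095,0,0,0,0,0,0]]}}

```text
time_s: 8.72
tcp_pos: [0.4135, 0.3847, 0.033]
ee_rot: [180.0, 0.0, 175.9]
contact_force: [0.3, -0.1, -0.7]
gripper_width: 0.0854
grip_force: 0.0
```

Emit:
{"op": "step_hand", "data": {"steps": [[0.095,0,0,-0.8,0,0,0],[0.095,0,0,-1.2,0,0,0],[0.095,0,0,-1.4,0,0,0],[0.095,0,0,-1.4,0,0,0],[0.095,0,0,-1.4,0,0,0],[0.095,0,0,0,0,0,0],[0.095,0,0,0,0,0,0]]}}

```text
time_s: 9.3
tcp_pos: [0.414, 0.3851, 0.1896]
ee_rot: [179.9, 0.2, 175.9]
contact_force: [0.9, 0.1, 0.3]
gripper_width: 0.0949
grip_force: 0.0
```

```bash
python3 - <<'E'
from h import *
im,K,T=cam("scene"); cv2.imwrite("pics/s3.png",im[140:380,250:480].repeat(2,0).repeat(2,1))
for c in ["scene","side"]: marks(c,["cocoa_jar","salt_shaker","tea_box","green_cap_jar","black_cap_jar"]) if c=="scene" or eyes.get_image(c) else 0
E
```

```text
cocoa_jar [(0.63, [0.413, 0.384, 0.017])]
salt_shaker [(0.59, [0.498, 0.059, 0.032])]
tea_box [(0.66, [0.565, 0.054, 0.03]), (0.61, [0.43, 0.503, -0.001])]
green_cap_jar [(0.42, [0.417, 0.387, 0.016])]
black_cap_jar []
cocoa_jar [(0.86, [0.417, 0.383, 0.009])]
salt_shaker []
tea_box [(0.76, [0.432, 0.504, -0.001])]
green_cap_jar []
black_cap_jar [(0.55, [0.57, 0.142, 0.03])]
```

View pics/s3.png

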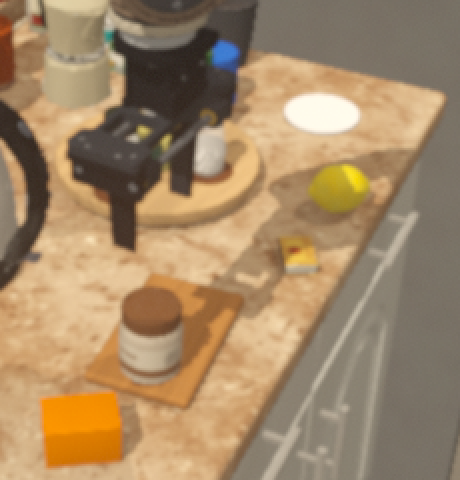

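The cocoa jar stands upright on the board at (150,330) in the crop. The salt shaker is next.

Emit:
{"op": "step_hand", "data": {"steps": [[0.095,-0.2,-0.6,0,0,0,0],[0.095,-0.4,-1.2,0,0,0,0],[0.095,-0.4,-1.2,0,0,0,0],[0.095,-0.4,-1.2,0,0,0,0],[0.095,-0.4,-1.2,0,0,0,0],[0.095,-0.4,-1.2,0,0,0,0],[0.095,-0.4,-1.2,0,0,0,0],[0.095,-0.4,-1.2,0,0,0,0],[0.095,-0.4,-1.2,0,0,0,0],[0.095,-0.4,-1.2,0,0,0,0],[0.095,-0.4,-1,0,0,0,0],[0.095,-0.08,-0.4,0,0,0,0],[0.095,0,0,0,0,0,0],[0.095,0,0,0,0,0,0],[0.095,0,0,0,0,0,0]], "grip_n": 25}}

```text
time_s: 11.15
tcp_pos: [0.4971, 0.0589, 0.188]
ee_rot: [180.0, -0.0, 176.0]
contact_force: [-0.1, -0.1, -1.2]
gripper_width: 0.0949
grip_force: 0.0
```

```bash
python3 - <<'E'
from h import *
im,K,T=cam("wrist"); marks("wrist",["salt_shaker","tea_box","green_cap_jar","black_cap_jar"])
E
```

```text
salt_shaker [(0.88, [0.497, 0.058, 0.032]), (0.23, [0.561, -0.038, 0.028])]
tea_box [(0.6, [0.568, 0.054, 0.028])]
green_cap_jar [(0.71, [0.561, -0.04, 0.029])]
black_cap_jar [(0.69, [0.569, 0.144, 0.035])]
```

To row units: -0.001 m is -0.04, 0.03 m is 1.2.

Emit:
{"op": "step_hand", "data": {"steps": [[0.095,0,-0.04,0.8,0,0,0],[0.095,0,0,1.2,0,0,0],[0.095,0,0,1.2,0,0,0],[0.095,0,0,1,0,0,0],[0.095,0,0,0.72,0,0,0],[0.095,0,0,0.4,0,0,0],[0.07,0,0,0,0,0,0],[0.06,0,0,0,0,0,0],[0.055,0,0,0,0,0,0],[0.052,0,0,0,0,0,0],[0.049,0,0,0,0,0,0],[0.046,0,0,0,0,0,0],[0.044,0,0,0,0,0,0],[0.042,0,0,0,0,0,0],[0.037,0,0,0,0,0,0],[0.037,0,0,0,0,0,0],[0.037,0,0,0,0,0,0]]}}

```text
time_s: 12.82
tcp_pos: [0.4975, 0.0569, 0.0552]
ee_rot: [180.0, 0.0, 175.9]
contact_force: [0.8, 0.4, 2.7]
gripper_width: 0.0415
grip_force: 25.0
```

To row units: -0.03 m is -1.2, 0.028 m is 1.12.

Emit:
{"op": "step_hand", "data": {"steps": [[0.037,0,0,-0.4,0,0,0],[0.037,0,0,-0.8,0,0,0],[0.037,0,0,-1.2,0,0,0],[0.037,0,0,-1.2,0,0,0],[0.037,0,0,-1.2,0,0,0],[0.037,0,0,-0.8,0,0,0],[0.037,0.24,0.56,0,0,0,0],[0.037,0.48,1.12,0,0,0,0],[0.037,0.48,1.12,0,0,0,0],[0.037,0.48,1.12,0,0,0,0],[0.037,0.48,1.12,0,0,0,0],[0.037,0.48,1.12,0,0,0,0],[0.037,0.48,1.12,0,0,0,0],[0.037,0.4,1,0,0,0,0],[0.037,0.16,0.4,0,0,0,0],[0.037,0,0,0,0,0,0],[0.037,0,0,0,0,0,0]]}}

```text
time_s: 14.23
tcp_pos: [0.421, 0.2797, 0.1952]
ee_rot: [-180.0, 0.0, 176.0]
contact_force: [0.1, -0.8, -1.5]
gripper_width: 0.0415
grip_force: 25.0
```

Emit:
{"op": "step_hand", "data": {"steps": [[0.037,0,0,0.8,0,0,0],[0.037,0,0,1.2,0,0,0],[0.037,0,0,1.2,0,0,0],[0.037,0,0,1.2,0,0,0],[0.037,0,0,0.8,0,0,0],[0.037,0,0,0.48,0,0,0],[0.037,0,0,0.24,0,0,0],[0.037,0,0,0.16,0,0,0],[0.037,0,0,0.08,0,0,0],[0.037,0,0,0.04,0,0,0],[0.037,0,0,0,0,0,0],[0.037,0,0,0,0,0,0]]}}

```text
time_s: 15.23
tcp_pos: [0.4214, 0.28, 0.0407]
ee_rot: [180.0, 0.1, 175.9]
contact_force: [0.5, 0.5, -0.5]
gripper_width: 0.0414
grip_force: 25.0
```

Emit:
{"op": "step_hand", "data": {"steps": [[0.037,0,0,0.04,0,0,0],[0.037,0,0,0,0,0,0],[0.037,0,0,0,0,0,0]]}}

```text
time_s: 15.48
tcp_pos: [0.4212, 0.28, 0.0392]
ee_rot: [180.0, 0.0, 175.9]
contact_force: [-0.3, 0.6, -0.7]
gripper_width: 0.0417
grip_force: 25.0
```

Emit:
{"op": "step_hand", "data": {"steps": [[0.037,0,0,0.032,0,0,0],[0.037,0,0,0,0,0,0],[0.037,0,0,0,0,0,0]]}}

```text
time_s: 15.73
tcp_pos: [0.4213, 0.28, 0.0391]
ee_rot: [180.0, 0.1, 175.9]
contact_force: [-1.9, -2.0, 11.9]
gripper_width: 0.0409
grip_force: 25.0
```

The shaker is touching the board. I'll release it, retreat, and turn for the tea box.

To row units: -0.03 m is -1.2, -0.035 m is -1.4.

Emit:
{"op": "step_hand", "data": {"steps": [[0.048,0,0,0,0,0,0],[0.060,0,0,0,0,0,0],[0.085,0,0,0,0,0,0],[0.085,0,0,0,0,0,0],[0.085,0,0,0,0,0,0],[0.085,0,0,-0.8,0,0,0],[0.085,0,0,-1.2,0,0,0],[0.085,0,0,-1.4,0,0,0],[0.085,0,0,-1.4,0,0,0],[0.085,0,0,-1.32,0,0,0]]}}

```text
time_s: 16.57
tcp_pos: [0.4209, 0.2798, 0.193]
ee_rot: [180.0, 0.0, 175.9]
contact_force: [1.1, 0.3, 0.2]
gripper_width: 0.0849
grip_force: 0.0
```

Emit:
{"op": "step_hand", "data": {"steps": [[0.095,-0.4,-0.6,0,0,0,0],[0.095,-0.72,-1.2,0,0,0,0],[0.095,-0.72,-1.2,0,0,0,0],[0.095,-0.72,-1.2,0,0,0,0],[0.095,-0.72,-1.2,0,0,0,0],[0.095,-0.72,-1.2,0,0,0,0],[0.095,-0.72,-1.2,0,0,0,0],[0.095,-0.72,-1.2,0,0,0,0],[0.095,-0.72,-1.2,0,0,0,0],[0.095,-0.44,-0.6,0,0,0,0]]}}

```text
time_s: 17.4
tcp_pos: [0.5676, -0.0043, 0.191]
ee_rot: [-180.0, 0.0, 175.8]
contact_force: [0.5, 0.9, -0.8]
gripper_width: 0.0952
grip_force: 0.0
```

Emit:
{"op": "step_hand", "data": {"steps": [[0.095,0,0,0,0,0,1.414],[0.095,0,0,0,0,0,1.414],[0.095,0,0,0,0,0,1.414],[0.095,0,0,0,0,0,1.414],[0.095,0,0,0,0,0,1.414],[0.095,0,0,0,0,0,1.414],[0.095,0,0,0,0,0,1.414],[0.095,0,0,0,0,0,1.414],[0.095,0,0,0,0,0,1.414],[0.095,0,0,0,0,0,1.414],[0.095,0,0,0,0,0,1.414],[0.095,0,0,0,0,0,1.414],[0.095,0,0,0,0,0,0],[0.095,0,0,0,0,0,0],[0.095,0,0,0,0,0,0]]}}

```text
time_s: 18.65
tcp_pos: [0.5664, -0.0012, 0.1912]
ee_rot: [-180.0, -0.0, 91.3]
contact_force: [0.1, 1.2, 0.3]
gripper_width: 0.0946
grip_force: 0.0
```

```bash
python3 - <<'E'
from h import *
im,K,T=cam("wrist"); cv2.imwrite("pics/w4.png",im); marks("wrist",["tea_box","green_cap_jar","black_cap_jar"])
hsv=cv2.cvtColor(im,cv2.COLOR_BGR2HSV); print(hsv[150,250],hsv[120,240])
m=((abs(hsv[:,:,0].astype(int)-28)<6)&(hsv[:,:,1]>75)&(hsv[:,:,1]<190)&(hsv[:,:,2]>130)).astype(np.uint8)
np.savez("w4.npz",K=K,T=T)
E
```

```text
tea_box [(0.95, [0.566, 0.053, 0.03])]
green_cap_jar [(0.78, [0.561, -0.039, 0.025])]
black_cap_jar [(0.64, [0.571, 0.143, 0.033])]
[ 11 159 111] [ 17 111 189]
```

View pics/w4.png

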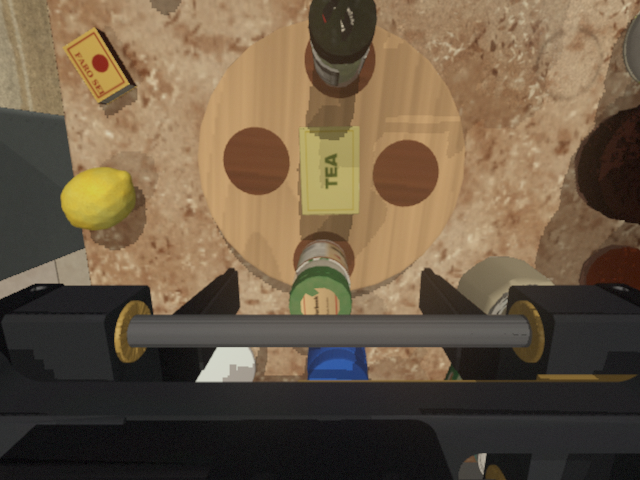

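The box sits square in the view, centred at (329,170), and both near marks are empty. I'll grasp it.

To row units: 0.03 m is 1.2, 0.025 m is 1.

Emit:
{"op": "step_hand", "data": {"steps": [[0.095,0.6,0.04,0,0,0,0],[0.095,0.96,0,0,0,0,0],[0.095,0.6,0,0.2,0,0,0],[0.095,0,0,1,0,0,0],[0.095,0,0,1.2,0,0,0],[0.095,0,0,1.2,0,0,0],[0.095,0,0,1,0,0,0],[0.095,0,0,0.8,0,0,0],[0.095,0,0,0.48,0,0,0],[0.095,0,0,0.2,0,0,0],[0.08,0,0,0,0,0,0],[0.065,0,0,0,0,0,0],[0.058,0,0,0,0,0,0],[0.055,0,0,0,0,0,0],[0.053,0,0,0,0,0,0],[0.051,0,0,0,0,0,0],[0.049,0,0,0,0,0,0],[0.043,0,0,0,0,0,0],[0.043,0,0,0,0,0,0],[0.043,0,0,0,0,0,0]], "grip_n": 15}}

```text
time_s: 20.52
tcp_pos: [0.5665, 0.0528, 0.0395]
ee_rot: [180.0, 0.0, 91.1]
contact_force: [-1.1, -0.1, 4.2]
gripper_width: 0.0503
grip_force: 14.9
```

To row units: -0.03 m is -1.2, -0.025 m is -1.

Emit:
{"op": "step_hand", "data": {"steps": [[0.043,0,0,-0.4,0,0,0],[0.043,0,0,-0.8,0,0,0],[0.043,0,0,-1.2,0,0,0],[0.043,0,0,-1.2,0,0,0],[0.043,0,0,-1.2,0,0,0],[0.043,0,0,-0.8,0,0,0],[0.043,-0.48,-0.32,0,0,0,0],[0.043,-1,-0.6,0,0,0,0],[0.043,-1.2,-0.72,0,0,0,0],[0.043,-1.2,-0.72,0,0,0,0],[0.043,-1.2,-0.72,0,0,0,0],[0.043,-1.2,-0.72,0,0,0,0],[0.043,-1.2,-0.72,0,0,0,0],[0.043,-1,-0.6,0,0,0,0],[0.043,-0.6,-0.36,0,0,0,0],[0.043,0,0,0,0,0,0],[0.043,0,0,0,0,0,0],[0.043,0,0,0,0,0,0]]}}

```text
time_s: 22.02
tcp_pos: [0.4336, -0.1764, 0.1791]
ee_rot: [-180.0, -0.0, 91.1]
contact_force: [0.5, 0.4, -1.2]
gripper_width: 0.0503
grip_force: 14.9
```

```bash
python3 - <<'E'
from h import *
for c in ["scene","side"]:
    im,K,T=cam(c); marks(c,["tea_box","coaster","green_cap_jar","black_cap_jar","salt_shaker","cocoa_jar"])
E
```

```text
tea_box [(0.71, [0.429, 0.501, 0.0]), (0.7, [0.433, -0.175, 0.173])]
coaster [(0.86, [0.433, -0.174, 0.001])]
green_cap_jar [(0.74, [0.562, -0.033, 0.032]), (0.64, [0.422, 0.284, 0.011])]
black_cap_jar [(0.81, [0.57, 0.147, 0.03]), (0.34, [0.423, 0.281, 0.013])]
salt_shaker [(0.71, [0.423, 0.281, 0.017])]
cocoa_jar [(0.86, [0.415, 0.387, 0.019]), (0.65, [0.576, -0.144, -0.001])]
tea_box [(0.74, [0.434, -0.178, 0.171]), (0.57, [0.429, 0.5, -0.001])]
coaster [(0.95, [0.435, -0.178, 0.002])]
green_cap_jar [(0.87, [0.561, -0.033, 0.031])]
black_cap_jar [(0.59, [0.565, 0.141, 0.028])]
salt_shaker [(0.91, [0.426, 0.28, 0.013])]
cocoa_jar [(0.65, [0.418, 0.381, 0.008]), (0.6, [0.576, -0.141, -0.001])]
```

Everything lines up over the coaster, so I'll lower the box.

To row units: 0.03 m is 1.2, 0.025 m is 1.

Emit:
{"op": "step_hand", "data": {"steps": [[0.043,0,0,0.8,0,0,0],[0.043,0,0,1.2,0,0,0],[0.043,0,0,1.2,0,0,0],[0.043,0,0,1.2,0,0,0],[0.043,0,0,1,0,0,0],[0.043,0,0,0.6,0,0,0],[0.043,0,0,0.24,0,0,0],[0.043,0,0,0.16,0,0,0],[0.043,0,0,0.08,0,0,0],[0.043,0,0,0.04,0,0,0],[0.043,0,0,0,0,0,0],[0.043,0,0,0,0,0,0]]}}

```text
time_s: 23.72
tcp_pos: [0.4341, -0.1769, 0.017]
ee_rot: [179.9, 0.0, 91.1]
contact_force: [1.1, -0.4, 0.5]
gripper_width: 0.0503
grip_force: 14.9
```

Emit:
{"op": "step_hand", "data": {"steps": [[0.043,0,0,0.032,0,0,0],[0.043,0,0,0,0,0,0],[0.043,0,0,0,0,0,0]]}}

```text
time_s: 23.97
tcp_pos: [0.4339, -0.1768, 0.0157]
ee_rot: [180.0, 0.0, 91.1]
contact_force: [0.6, 0.0, -1.0]
gripper_width: 0.0502
grip_force: 14.9
```

The rows are not in the units I measure in: shifts go in units of 25 mm and turns go in units of 5 degrees. I convert before sending: 0.001 m is 0.04.

Emit:
{"op": "step_hand", "data": {"steps": [[0.043,0,0,0.04,0,0,0],[0.043,0,0,0,0,0,0],[0.043,0,0,0,0,0,0]]}}

```text
time_s: 24.22
tcp_pos: [0.434, -0.1768, 0.0151]
ee_rot: [180.0, 0.0, 91.1]
contact_force: [-1.9, 1.0, 10.3]
gripper_width: 0.0501
grip_force: 15.0
```

Emit:
{"op": "step_hand", "data": {"steps": [[0.055,0,0,0,0,0,0],[0.065,0,0,0,0,0,0],[0.095,0,0,0,0,0,0],[0.095,0,0,0,0,0,0],[0.095,0,0,0,0,0,0],[0.095,0,0,-0.8,0,0,0],[0.095,0,0,-1.2,0,0,0],[0.095,0,0,-1.4,0,0,0],[0.095,0,0,-1.4,0,0,0],[0.095,0,0,-1.4,0,0,0],[0.095,0,0,-0.8,0,0,0],[0.095,0,0,0,0,0,0],[0.095,0,0,0,0,0,0]]}}

```text
time_s: 25.3
tcp_pos: [0.4339, -0.1768, 0.1902]
ee_rot: [179.9, 0.1, 91.1]
contact_force: [-0.2, -0.6, -0.2]
gripper_width: 0.0951
grip_force: 0.0
```

```bash
python3 - <<'E'
from h import *
for c in ["scene","side"]:
    im,K,T=cam(c); marks(c,["tea_box","coaster","green_cap_jar","black_cap_jar","salt_shaker","cocoa_jar"])
    cv2.imwrite(f"pics/{c}5.png",im)
E
```

```text
tea_box [(0.9, [0.427, 0.502, 0.001]), (0.74, [0.435, -0.181, 0.006])]
coaster [(0.76, [0.428, -0.172, -0.003])]
green_cap_jar [(0.62, [0.557, -0.035, 0.032])]
black_cap_jar [(0.67, [0.573, 0.147, 0.029])]
salt_shaker [(0.74, [0.425, 0.28, 0.016])]
cocoa_jar [(0.65, [0.58, -0.141, -0.002]), (0.6, [0.414, 0.387, 0.019])]
tea_box [(0.78, [0.426, 0.502, -0.003]), (0.68, [0.434, -0.174, 0.008])]
coaster [(0.69, [0.568, 0.056, -0.0]), (0.55, [0.434, -0.178, 0.001])]
green_cap_jar [(0.64, [0.419, 0.329, -0.005]), (0.57, [0.558, -0.039, 0.031])]
black_cap_jar [(0.61, [0.57, 0.143, 0.025])]
salt_shaker [(0.83, [0.424, 0.281, 0.011])]
cocoa_jar [(0.93, [0.416, 0.382, 0.009]), (0.88, [0.575, -0.139, 0.002])]
```

View pics/side5.png

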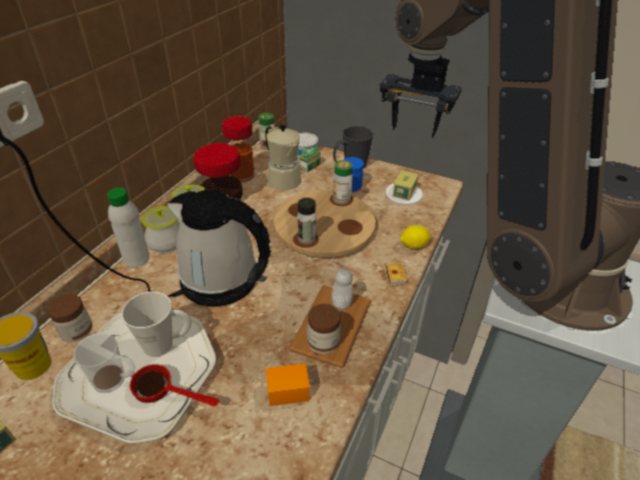

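The side view shows the tea box centred on the coaster at (405,186). Both jars stand on the board, and the green and black jars haven't moved. Now I'll return the salt shaker.

To row units: 0.035 m is 1.4, 0.02 m is 0.8.

Emit:
{"op": "step_hand", "data": {"steps": [[0.095,0.8,0,0,0,0,0],[0.095,1.4,-0.04,0,0,0,0],[0.095,1.4,0,0,0,0,0],[0.095,1.4,-0.04,0,0,0,0],[0.095,1.4,0,0,0,0,0],[0.095,1.4,0,0,0,0,0],[0.095,1.4,-0.04,0,0,0,0],[0.095,1.4,0,0,0,0,0],[0.095,1.4,0,0,0,0,0],[0.095,1.4,-0.04,0,0,0,0],[0.095,1.4,0,0,0,0,0],[0.095,1.4,0,0,0,0,0],[0.095,1.4,0,0,0,0,0],[0.095,0.68,0,0,0,0,0]], "grip_n": 25}}

```text
time_s: 27.17
tcp_pos: [0.4208, 0.2833, 0.1895]
ee_rot: [180.0, -0.0, 91.2]
contact_force: [0.1, 0.5, -0.6]
gripper_width: 0.0951
grip_force: 0.0
```

Emit:
{"op": "step_hand", "data": {"steps": [[0.095,0,0,0,0,0,-1.414],[0.095,0,0,0,0,0,-1.414],[0.095,0,0,0,0,0,-1.414],[0.095,0,0,0,0,0,-1.414],[0.095,0,0,0,0,0,-1.414],[0.095,0,0,0,0,0,-1.414],[0.095,0,0,0,0,0,-1.414],[0.095,0,0,0,0,0,-1.414],[0.095,0,0,0,0,0,-1.414],[0.095,0,0,0,0,0,-1.414],[0.095,0,0,0,0,0,-1.414],[0.095,0,0,0,0,0,-1.414],[0.095,0,0,0,0,0,0],[0.095,0,0,0,0,0,0],[0.095,0,0,0,0,0,0]]}}

```text
time_s: 28.42
tcp_pos: [0.4211, 0.2801, 0.1894]
ee_rot: [180.0, 0.0, 175.7]
contact_force: [0.1, -0.2, -0.4]
gripper_width: 0.0949
grip_force: 0.0
```

To row units: 0.03 m is 1.2, 0.025 m is 1.

Emit:
{"op": "step_hand", "data": {"steps": [[0.085,0,0,0.8,0,0,0],[0.085,0,0,1.2,0,0,0],[0.085,0,0,1.2,0,0,0],[0.085,0,0,1.2,0,0,0],[0.085,0,0,1,0,0,0],[0.085,0,0,0.6,0,0,0],[0.07,0,0,0,0,0,0],[0.055,0,0,0,0,0,0],[0.050,0,0,0,0,0,0],[0.046,0,0,0,0,0,0],[0.043,0,0,0,0,0,0],[0.037,0,0,0,0,0,0],[0.037,0,0,0,0,0,0],[0.037,0,0,0,0,0,0]]}}

```text
time_s: 29.58
tcp_pos: [0.4214, 0.2803, 0.0399]
ee_rot: [180.0, 0.1, 175.9]
contact_force: [-0.8, -0.3, 5.9]
gripper_width: 0.0413
grip_force: 25.0
```

Emit:
{"op": "step_hand", "data": {"steps": [[0.037,0,0,-0.4,0,0,0],[0.037,0,0,-0.8,0,0,0],[0.037,0,0,-1.2,0,0,0],[0.037,0,0,-1.2,0,0,0],[0.037,0,0,-1.2,0,0,0],[0.037,0,0,-1.2,0,0,0],[0.037,-0.24,-0.56,0,0,0,0],[0.037,-0.48,-1.12,0,0,0,0],[0.037,-0.48,-1.12,0,0,0,0],[0.037,-0.48,-1.12,0,0,0,0],[0.037,-0.48,-1.12,0,0,0,0],[0.037,-0.48,-1.12,0,0,0,0],[0.037,-0.48,-1.12,0,0,0,0],[0.037,-0.4,-1,0,0,0,0],[0.037,-0.16,-0.4,0,0,0,0],[0.037,0,0,0,0,0,0],[0.037,0,0,0,0,0,0],[0.037,0,0,0,0,0,0]]}}

```text
time_s: 31.08
tcp_pos: [0.497, 0.0581, 0.1896]
ee_rot: [180.0, -0.0, 176.0]
contact_force: [0.4, -0.2, -1.0]
gripper_width: 0.0413
grip_force: 25.0
```

To row units: -0.001 m is -0.04, 0.03 m is 1.2.

Emit:
{"op": "step_hand", "data": {"steps": [[0.037,0,-0.04,0.8,0,0,0],[0.037,0,0,1.2,0,0,0],[0.037,0,0,1.2,0,0,0],[0.037,0,0,1,0,0,0],[0.037,0,0,0.6,0,0,0],[0.037,0,0,0.28,0,0,0],[0.037,0,0,0.16,0,0,0],[0.037,0,0,0.06,0,0,0],[0.037,0,0,0,0,0,0],[0.037,0,0,0,0,0,0]]}}

```text
time_s: 31.92
tcp_pos: [0.4978, 0.0564, 0.0578]
ee_rot: [180.0, 0.1, 175.9]
contact_force: [-1.3, -0.1, -1.4]
gripper_width: 0.0413
grip_force: 25.0
```

Emit:
{"op": "step_hand", "data": {"steps": [[0.037,0,0,0.032,0,0,0],[0.037,0,0,0,0,0,0],[0.037,0,0,0,0,0,0]]}}

```text
time_s: 32.17
tcp_pos: [0.4976, 0.0561, 0.0565]
ee_rot: [180.0, 0.0, 175.9]
contact_force: [0.4, -0.3, -1.3]
gripper_width: 0.0411
grip_force: 25.0
```

Emit:
{"op": "step_hand", "data": {"steps": [[0.037,0,0.024,0.032,0,0,0],[0.037,0,0,0,0,0,0],[0.037,0,0,0,0,0,0]]}}

```text
time_s: 32.42
tcp_pos: [0.4978, 0.0568, 0.0559]
ee_rot: [180.0, 0.1, 175.9]
contact_force: [-1.9, 0.4, 7.1]
gripper_width: 0.0416
grip_force: 25.0
```

Emit:
{"op": "step_hand", "data": {"steps": [[0.037,0,0,0.024,0,0,0],[0.037,0,0,0,0,0,0],[0.037,0,0,0,0,0,0]]}}

```text
time_s: 32.67
tcp_pos: [0.4979, 0.0567, 0.0558]
ee_rot: [180.0, 0.1, 175.9]
contact_force: [-3.4, -0.3, 13.7]
gripper_width: 0.0412
grip_force: 25.0
```

To row units: -0.035 m is -1.4, -0.03 m is -1.2.

Emit:
{"op": "step_hand", "data": {"steps": [[0.044,0,0,0,0,0,0],[0.047,0,0,0,0,0,0],[0.055,0,0,0,0,0,0],[0.070,0,0,0,0,0,0],[0.085,0,0,0,0,0,0],[0.085,0,0,0,0,0,0],[0.085,0,0,-0.8,0,0,0],[0.085,0,0,-1.2,0,0,0],[0.085,0,0,-1.4,0,0,0],[0.085,0,0,-1.4,0,0,0],[0.085,0,0,-0.6,0,0,0]]}}

```text
time_s: 33.58
tcp_pos: [0.4984, 0.0568, 0.1936]
ee_rot: [180.0, 0.3, 175.9]
contact_force: [0.4, 0.0, 0.7]
gripper_width: 0.0848
grip_force: 0.0
```

Emit:
{"op": "step_hand", "data": {"steps": [[0.095,0.2,0.6,0,0,0,0],[0.095,0.4,1.2,0,0,0,0],[0.095,0.4,1.2,0,0,0,0],[0.095,0.4,1.2,0,0,0,0],[0.095,0.4,1.2,0,0,0,0],[0.095,0.4,1.2,0,0,0,0],[0.095,0.4,1.2,0,0,0,0],[0.095,0.4,1.2,0,0,0,0],[0.095,0.4,1.2,0,0,0,0],[0.095,0.4,1.2,0,0,0,0],[0.095,0.4,1.04,0,0,0,0],[0.095,0.08,0.4,0,0,0,0],[0.095,0,0,0,0,0,0],[0.095,0,0,0,0,0,0],[0.095,0,0,0,0,0,0]], "grip_n": 30}}

```text
time_s: 34.83
tcp_pos: [0.4138, 0.3834, 0.1896]
ee_rot: [-180.0, -0.0, 175.9]
contact_force: [-0.7, 0.3, 0.0]
gripper_width: 0.0953
grip_force: 0.0
```

```bash
python3 - <<'E'
from h import *
for c in ["scene","side"]:
    im,K,T=cam(c); marks(c,["salt_shaker","green_cap_jar","black_cap_jar","cocoa_jar"])
E
```

```text
salt_shaker [(0.87, [0.501, 0.057, 0.029])]
green_cap_jar []
black_cap_jar []
cocoa_jar [(0.59, [0.414, 0.387, 0.017])]
salt_shaker []
green_cap_jar []
black_cap_jar [(0.78, [0.567, 0.143, 0.028])]
cocoa_jar [(0.62, [0.417, 0.382, 0.008])]
```

The salt shaker is back in place. Next is the cocoa jar: shift +1.4 mm in y, then lower to z 0.034.

Emit:
{"op": "step_hand", "data": {"steps": [[0.095,0,0.056,0.8,0,0,0],[0.095,0,0,1.2,0,0,0],[0.095,0,0,1.2,0,0,0],[0.095,0,0,1.2,0,0,0],[0.095,0,0,1,0,0,0],[0.095,0,0,0.6,0,0,0],[0.095,0,0,0.2,0,0,0],[0.080,0,0,0,0,0,0],[0.072,0,0,0,0,0,0],[0.068,0,0,0,0,0,0],[0.064,0,0,0,0,0,0],[0.061,0,0,0,0,0,0],[0.055,0,0,0,0,0,0],[0.055,0,0,0,0,0,0],[0.055,0,0,0,0,0,0]]}}

```text
time_s: 36.58
tcp_pos: [0.4139, 0.3861, 0.0354]
ee_rot: [180.0, 0.0, 175.9]
contact_force: [-0.5, -1.3, 7.6]
gripper_width: 0.0595
grip_force: 30.0
```

Emit:
{"op": "step_hand", "data": {"steps": [[0.055,0,0,-0.4,0,0,0],[0.055,0,0,-0.8,0,0,0],[0.055,0,0,-1.2,0,0,0],[0.055,0,0,-1.2,0,0,0],[0.055,0,0,-1.2,0,0,0],[0.055,0,0,-1.2,0,0,0],[0.055,0,0,-0.4,0,0,0],[0.055,-0.2,-0.6,0,0,0,0],[0.055,-0.4,-1.04,0,0,0,0],[0.055,-0.4,-1.2,0,0,0,0],[0.055,-0.4,-1.2,0,0,0,0],[0.055,-0.4,-1.2,0,0,0,0],[0.055,-0.4,-1.2,0,0,0,0],[0.055,-0.4,-1.2,0,0,0,0],[0.055,-0.4,-1.2,0,0,0,0],[0.055,-0.4,-1.2,0,0,0,0],[0.055,-0.4,-1.2,0,0,0,0],[0.055,-0.4,-1.2,0,0,0,0],[0.055,-0.2,-0.8,0,0,0,0]]}}

```text
time_s: 38.17
tcp_pos: [0.5001, 0.0456, 0.1942]
ee_rot: [-180.0, -0.0, 175.9]
contact_force: [0.7, 0.7, -2.2]
gripper_width: 0.0596
grip_force: 30.0
```

Emit:
{"op": "step_hand", "data": {"steps": [[0.055,-0.8,0.04,0,0,0,0],[0.055,-1.2,0.08,0,0,0,0],[0.055,-1.4,0.12,0,0,0,0],[0.055,-1.2,0.08,0,0,0,0],[0.055,-0.88,0.08,0,0,0,0],[0.055,0,0,0,0,0,0],[0.055,0,0,0,0,0,0],[0.055,0,0,0,0,0,0]]}}

```text
time_s: 38.83
tcp_pos: [0.6362, 0.0482, 0.1939]
ee_rot: [-180.0, -0.1, 175.9]
contact_force: [-0.7, -0.2, -2.2]
gripper_width: 0.0597
grip_force: 30.0
```

To row units: -0.0013 m is -0.052, -0.001 m is -0.04.

Emit:
{"op": "step_hand", "data": {"steps": [[0.055,-0.04,-0.052,0.8,0,0,0],[0.055,0,0,1.2,0,0,0],[0.055,0,0,1.2,0,0,0],[0.055,0,0,1,0,0,0],[0.055,0,0,0.72,0,0,0],[0.055,0,0,0.36,0,0,0],[0.055,0,0,0.2,0,0,0],[0.055,0,0,0.12,0,0,0],[0.055,0,0,0.04,0,0,0],[0.055,0,0,0,0,0,0],[0.055,0,0,0,0,0,0]]}}

```text
time_s: 39.75
tcp_pos: [0.6385, 0.0468, 0.0548]
ee_rot: [180.0, 0.1, 175.9]
contact_force: [-0.4, -0.8, -1.3]
gripper_width: 0.0599
grip_force: 30.0
```

Emit:
{"op": "step_hand", "data": {"steps": [[0.055,0,0,0.032,0,0,0],[0.055,0,0,0,0,0,0],[0.055,0,0,0,0,0,0]]}}

```text
time_s: 40.0
tcp_pos: [0.6382, 0.0468, 0.0533]
ee_rot: [180.0, 0.0, 175.9]
contact_force: [0.1, 0.3, -1.9]
gripper_width: 0.0598
grip_force: 30.0
```

Emit:
{"op": "step_hand", "data": {"steps": [[0.055,0.04,0,0.048,0,0,0],[0.055,0,0,0,0,0,0],[0.055,0,0,0,0,0,0]]}}

```text
time_s: 40.25
tcp_pos: [0.637, 0.0469, 0.0517]
ee_rot: [-180.0, -0.0, 175.9]
contact_force: [-0.3, -0.2, -1.7]
gripper_width: 0.0599
grip_force: 30.0
```

Emit:
{"op": "step_hand", "data": {"steps": [[0.055,0,0,0.032,0,0,0],[0.055,0,0,0,0,0,0],[0.055,0,0,0,0,0,0]]}}

```text
time_s: 40.5
tcp_pos: [0.6372, 0.0469, 0.0514]
ee_rot: [180.0, 0.0, 175.9]
contact_force: [-2.1, 0.5, 5.4]
gripper_width: 0.0595
grip_force: 30.0
```

Contact. I'll release, go straight up, and check.

Emit:
{"op": "step_hand", "data": {"steps": [[0.062,0,0,0,0,0,0],[0.065,0,0,0,0,0,0],[0.072,0,0,0,0,0,0],[0.085,0,0,0,0,0,0],[0.095,0,0,0,0,0,0],[0.095,0,0,0,0,0,0],[0.095,0,0,-0.8,0,0,0],[0.095,0,0,-1.2,0,0,0],[0.095,0,0,-1.4,0,0,0],[0.095,0,0,-1.6,0,0,0],[0.095,0,0,-1.6,0,0,0],[0.095,0,0,-1.6,0,0,0],[0.095,0,0,-1.6,0,0,0],[0.095,0,0,0,0,0,0],[0.095,0,0,0,0,0,0],[0.095,0,0,0,0,0,0]]}}

```text
time_s: 41.83
tcp_pos: [0.6367, 0.0469, 0.2953]
ee_rot: [-180.0, -0.0, 175.9]
contact_force: [-0.5, -0.2, -0.7]
gripper_width: 0.0953
grip_force: 0.0
```

```bash
python3 - <<'E'
from h import *
for c in ["wrist","side"]:
    im,K,T=cam(c); marks(c,["salt_shaker","green_cap_jar","black_cap_jar","cocoa_jar","tea_box","coaster"])
    cv2.imwrite(f"pics/{c}9.png",im)
E
```

```text
salt_shaker [(0.79, [0.5, 0.057, 0.031])]
green_cap_jar [(0.74, [0.56, -0.039, 0.025])]
black_cap_jar [(0.94, [0.572, 0.144, 0.032])]
cocoa_jar [(0.88, [0.576, -0.147, 0.003]), (0.7, [0.633, 0.048, 0.028])]
tea_box [(0.59, [0.432, -0.179, 0.004])]
coaster []
salt_shaker [(0.57, [0.501, 0.06, 0.03]), (0.28, [0.435, -0.178, 0.003])]
green_cap_jar [(0.91, [0.56, -0.036, 0.032])]
black_cap_jar [(0.6, [0.568, 0.146, 0.025])]
cocoa_jar [(0.83, [0.64, 0.044, 0.029]), (0.57, [0.576, -0.141, 0.002])]
tea_box [(0.96, [0.432, -0.176, 0.004]), (0.63, [0.43, 0.5, -0.001])]
coaster [(0.82, [0.435, -0.179, 0.003])]
```

View pics/wrist9.png

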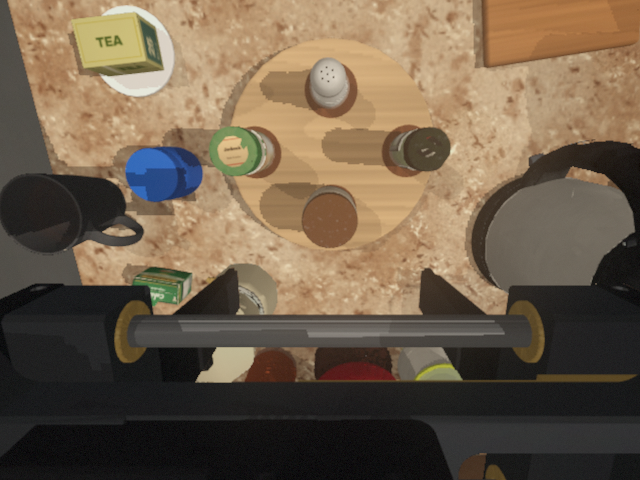

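All four jars stand on their marks: salt (329,80), cocoa (329,218), green (236,150), black (430,148). The tea box is on the coaster at (118,45), the disc has not turned, and the gripper is clear. Handing in.

```bash
python3 -c "
from station import workorder
print(workorder.close_job())"
```

```text
the job is handed in; nothing more can be done
None
```

I handed the job in at about 42 s: the last pictures show the tea box upright on the coaster, the salt shaker and cocoa jar back on their spots, the other two jars in place and the disc unturned; no verdict came back.

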